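# Hang up the dust cap and hold the keyed spindle home in the drive hub

### The arm

A 6-joint arm with a two-finger parallel gripper is mounted at the origin on a cart in front of the work surface, level with it; the furniture and walls round the work are solid. World frame = base frame: x ahead of the robot, y to its left, z up, the work surface at z = 0. Lengths are in mm, angles in degrees, forces in N, time in s.
With the tool pointing down it reaches from about 350 to 725 mm from the base axis. Payload 4.3 kg.
Tool frame: the origin (TCP) lies at the very end of the fingers, on their centre line; the grasp point (between the pads) lies 19 mm behind it; z points along the fingers, y is the line along which they close (so a half turn about z gives the same grasp; the last joint's range is limited). The gripper opens to 85 mm and grips with 20 to 120 N. Pads are 22 mm wide; open, the fingers measure 114 mm over their backs; the gripper's body (76 mm by 85 mm) begins 54 mm behind the grasp point. The pads swing forward as they close: fully open they stand 13 mm farther back than shut.
Start: joints at [-80.575, 21.618, 4.641, 73.018, 0, 83.68], TCP at [156.039, -553.461, 231.329] pointing down, gripper open.
Joint ranges: [-156.06, 156.06], [-48.1, 94.91], [-58.44, 69.94], [-101.28, 121.22], [-78.64, 73.56], [-180, 180]. Speed limits (degrees/s): [147.25, 147.25, 180, 180, 180, 180].

### API

Orientations are given as [roll, pitch, yaw] about the fixed x, y, z axes, in that order (R = Rz(yaw) Ry(pitch) Rx(roll)).
In Python, from plant import bot, camera gives the robot as it stands. The module is installed in compiled form; this text tells all that it offers.
- The arm moves only by the shell command python3 -m creep 'ROWS' [FORCE]. ROWS is JSON, a list that holds one entry, the list of rows, each a list of 7 numbers: the turn, a rotation vector about the tool's x, y, z in degrees, then the shift along the tool's x, y, z in cm, then the finger opening in cm, from 0 to 8.54. In form: [[[wx, wy, wz, x, y, z, hand], ...]]. A call has 1 to 20 rows; each row shifts and turns the commanded pose from where the row before left it, along the tool's axes as they then stand; what a row does not reach is not made up. A row lasts 1/12 s, in which the tool goes at most 41.7 mm and 7.16 degrees, less where a joint would pass 70% of its speed; a pose out of reach is approached as far as the arm can. A call with a gripper value outside its range is refused whole. The fingers move at their own pace and stop on an object; FORCE is the grip in N (left out, the last holds). Time passes only in rows, so rows that do not move let the fingers close. It gives the time, the measured TCP pose, the force, the opening and the grip force at its end, in the units of the state.
- bot.state(): the state, without advancing time (a new reading comes with each control period).
- camera(name): name is "scene" or "top"; returns a dict with "image" (400x640x3 uint8, red, green, blue), "fx", "fy", "cx", "cy" (pixels), "R" (3x3) and "t" (3): a world point X has camera coordinates R X + t. Camera axes: x right, y down, z forward; pixel columns grow to the right and rows downward; lengths in mm; the calibration is good to about 2 mm. A picture is of the moment at which its call begins. There is no depth.
- bot.close_job(): hands the job in; it is judged then, once.
The state is a dict: "time_s": time; "qpos": joint angles; "joint_vel": joint speeds; "joint_torque": joint torques, N m; "eef_pos": TCP position; "tcp_rot": TCP orientation; "wrist_force": force on the tool from outside, world axes, zero at the start; "ft_torque": the same for the moment, N m; "gripper_width": finger opening in mm; "grasp_force": force on a finger pad.
Only numpy, scipy, OpenCV 4.12 (cv2) and the standard library are available. Lean on these libraries where they do the work, as an engineer would, in place of code of your own. Each camera call takes 0.05 s, during which the arm holds its last target. There are 200 camera calls.

### The job

Get the rotator drive ready for its spindle: take the grey dust cap off the pulley hub and leave it hanging by the slot of its handle on the hook. Then take the steel spindle from its holder, push it into the hub, turning it until its key slips into the keyway, and keep pushing against the spring ejector until its collar lies on the hub; finish while still gripping it and holding it pressed fully home, as the retaining screw would be put in now and the spring lifts the spindle if you let go. Leave the other things on the bench where they stand.

Things in the scene. Friction and masses are not known exactly. Their poses are not given: they have to be found in the camera images.
- drive: Fixed rotator drive: grey housing 150 x 130 x 30 mm with a bare aluminium toothed pulley hub standing upright on it, 57 mm across, its flat face 80 mm above the worktop. Origin on the hub's axis at worktop height, z up. The keyway lies on the origin's -x side (local). The drive is turned up to 0.5 rad from facing the robot.
- hub_mouth (a point): Centre of the bore's mouth in the hub's flat top face (axes as the drive's: the keyway points to -x). Bore 22.5 mm across, 50 mm deep; keyway 10.5 mm wide, reaching 16 mm from the axis, along the full depth. At the start the dust cap covers it.
- ejector (a joint): Spring ejector, an 18 mm round plunger in the bore, along its axis: 0 up (its top 33 mm below the hub face), grows as it is pressed down; 0.012 m when the spindle's collar lies on the hub. Spring 5 N at 0 and 8.6 N at 0.012 m, more than the spindle's weight (about 2 N).
- dust_cap: Loose grey plastic cap, about 120 g: round cup, open below, 70 mm across, 22 mm high, with an upright strap handle on its roof: a plate 8 mm thick (local x), 58 mm wide (y), up to 86 mm above the rim, with a slot 38 mm wide, 36 mm high (22 to 58 mm above the rim) below a solid grip part. Origin: centre of the rim. At the start its roof lies on the hub face, its skirt reaching 18 mm down the hub.
- cap_slot (a point): Middle of the upper edge of the slot, 58 mm above the cap's rim; this edge rests on the hook when hung. The slot goes through along local x.
- cap_grip (a point): In the solid grip part, 74 mm above the rim, 12 mm below the handle's top; pinch here across the 8 mm thickness (fingers close along local x).
- hook_stand: Fixed steel hook stand, base 130 x 80 mm. A post at local x = +62 mm bends over into a level round rod 9 mm thick, axis 150 mm above the worktop, along local -x from +50 to -30 mm, ending in an upturned tip, the highest point. Origin at worktop height below the rod. Yaw within 0.4 rad of the hook pointing at the robot.
- hook_seat (a point): Top of the rod, 154.5 mm above the worktop, right above the stand's origin: hang the cap about here. The hook points to local -x: bring the slot over the tip from the -x side.
- hook_tip (a point): Top of the upturned tip, at local x = -37 mm, 10 mm higher than the rod's top.
- holder: Fixed white block 90 x 90 x 55 mm with a round hole (31 mm), in which the spindle stands, its collar on the block's top. Origin: centre of the underside. Holder and hook stand may stand on either side of the drive.
- spindle: Loose steel spindle, about 200 g. Origin: centre of its lower end, z up. Shaft 20 mm thick, 0 to 45 mm, lower 6 mm tapered; key 8 mm wide on the local -x side, to 14 mm from the axis, 14 to 36 mm above the lower end; collar 42 mm across, 45 to 51 mm: it stops on the hub face (lower end then 45 mm below hub_mouth); above it a grip tab 12 mm thick (local x), 34 mm wide (y), 51 to 91 mm.
- spindle_grip (a point): In the grip tab on the axis, 73 mm above the lower end; pinch here from above across the 12 mm thickness (fingers close along local x).
- spindle_key (a point): Lower outer edge of the key, 14 mm from the axis on the local -x side, 14 mm above the lower end.
- reagent_a: Bystander: reagent bottle with a screw cap, 56 mm across, 106 mm high. Origin: underside.
- vial_r: Bystander: dropper vial, 18 mm across, 48 mm high. Origin: underside.
- vial_b: Bystander: dropper vial, 18 mm across, 48 mm high. Origin: underside.
- tape_roll: Bystander: roll of tape lying flat, 104 mm across, 25 mm high. Origin: underside.
- marker_black: Bystander: marker pen lying on the bench, 142 mm long, 16 mm high. Origin: underside.
- reagent_b: Bystander: reagent bottle with a screw cap, 56 mm across, 106 mm high. Origin: underside.
Things that resemble listed ones, but are neither listed nor needed, are in the scene too. Leave any black look-alike of the spindle alone.

How it is judged (in metres and radians):
On the way, in this order (a step that is already met when the one before it is completed fails the run):
1. the dust cap hangs by its handle on the hook, let go (contact force between dust_cap and hook_stand above 0.4 N and height (world z) of dust_cap above 0.06 m and distance between cap_slot and hook_seat below 0.045 m and angle between dust_cap's own z axis and vertical below 0.5 rad and contact force between the fingers and dust_cap below 0.1 N), for 0.2 s.
2. the spindle is in the hub with its key in the keyway (z of spindle in the frame of hub_mouth below -0.022 m and horizontal distance between spindle and hub_mouth below 0.004 m and angle between the x axis of spindle and the x axis of hub_mouth, either way round below 0.2 rad).
At the end, for the whole second after the job is handed in: Cap let go, under 0.1 m/s, carried by the hook, tilt under 0.5 rad, slot edge within 45 mm of the hook seat. Spindle at least 43 mm deep (home 45), within 3 mm of the axis, tilt under 0.06 rad, within 0.15 rad of the keyway, ejector down over 9.5 mm, fingers on it with over 3 N (all of step 1 and z of spindle in the frame of hub_mouth below -0.043 m and horizontal distance between spindle and hub_mouth below 0.003 m and angle between spindle's own z axis and vertical below 0.06 rad and angle between the x axis of spindle and the x axis of hub_mouth, either way round below 0.15 rad and value of joint ejector above 0.0095 m and contact force between the fingers and spindle above 3 N and linear speed of dust_cap below 0.1 m/s); the arm keeps its last pose, push and grip.
It fails at once if a bystander is moved more than 40 mm (distance of any of reagent_a, vial_r, vial_b, tape_roll, marker_black, reagent_b from where it was at the start of the episode above 0.04 m).
It also fails if it takes over 54 s, if anything falls off the work surface, if the arm or the gripper's body presses on something with over 40 N, if the wrist force passes 120 N, or if a joint passes its speed limit or range.

## Working session

There is one attempt and no reset: what is moved stays moved. The work goes in short steps, Python scripts to look and compute and a shell command to move; the robot and the scene stay as the last step left them, time stands still between calls to the robot, and variables do not carry over. Pictures are saved under pics/ and viewed, at most 10 in all, crops included, and the job is handed in when it is done.

```bash
mkdir -p pics; python3 - <<'E'
from plant import bot,camera
import cv2,numpy as np
for n in("scene","top"):
    c=camera(n);cv2.imwrite(f"pics/{n}0.png",c["image"][:,:,::-1]);print(n,c["fx"],c["fy"],c["cx"],c["cy"],np.round(c["R"],4).tolist(),np.round(c["t"],1).tolist())
print(bot.state())
E
```

```text
scene 451.3076319590586 451.3076319590586 319.2563466029471 198.09025554679306 [[0.517, -0.8558, 0.0188], [-0.3829, -0.2509, -0.8891], [0.7655, 0.4525, -0.4574]] [-319.7, 328.8, 739.7]
top 365.08460191911195 365.08460191911195 326.5069101807345 196.26098563800883 [[-0.1199, -0.9928, 0.0025], [-0.9655, 0.116, -0.233], [0.231, -0.0303, -0.9725]] [13.0, 574.3, 952.5]
{'time_s': 0.1, 'qpos': array([-8.05770956e+01,  2.16576710e+01,  4.57309877e+00,  7.30198543e+01,
        2.70773697e-03,  8.36789352e+01]), 'joint_vel': array([-0.04131149, -0.19978663,  0.18070062,  0.10006378, -0.01547361,
       -0.00052938]), 'joint_torque': array([ 1.12825241e-03, -4.64695144e+01,  2.70581174e+01,  1.20677543e-02,
       -5.31846251e-05,  3.29910883e-06]), 'eef_pos': array([ 155.9320972 , -552.85366504,  230.47169898]), 'tcp_rot': array([-1.79896506e+02, -1.41885960e-02,  1.57439540e+01]), 'wrist_force': array([ 0.15793687,  0.81483877, -0.04730533]), 'ft_torque': array([0.04492086, 0.0324457 , 0.00906247]), 'grasp_force': 0.0, 'gripper_width': 85.3173707557252}
```

View pics/scene0.png

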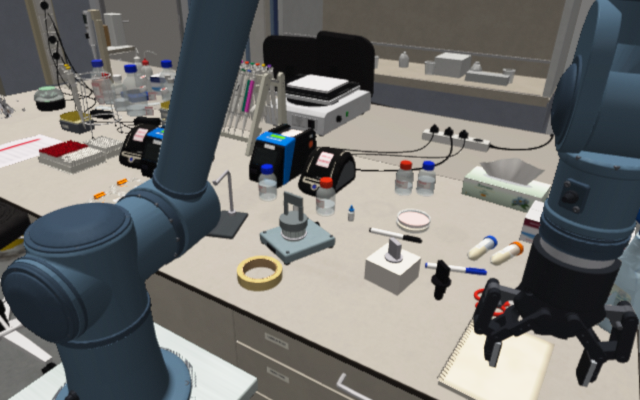

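View pics/top0.png

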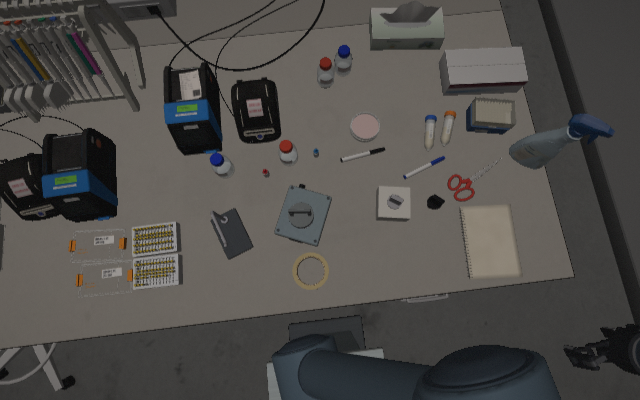

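Top view: the drive with its cap is at (303,215), the hook stand at (228,232) and the holder with the steel spindle at (394,203). Scene view: cap handle at (293,205), hook at (230,180), holder at (393,265). There are two spindle candidates. The grey one in the white holder (scene (393,252), top (394,203)) fits the description. The black look-alike (scene (441,278), top (436,201)) is to be left alone. I'll confirm this in enlarged crops.

```bash
python3 - <<'E'
import cv2
a=cv2.imread("pics/top0.png")[170:270,200:460];cv2.imwrite("pics/topc.png",cv2.resize(a,None,fx=3,fy=3,interpolation=2))
a=cv2.imread("pics/scene0.png")[155:305,195:460];cv2.imwrite("pics/scenec.png",cv2.resize(a,None,fx=3,fy=3,interpolation=2))
E
```

```text
(no output)
```

View pics/topc.png

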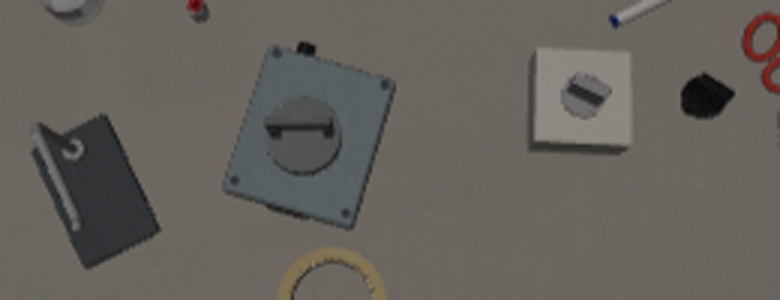

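View pics/scenec.png

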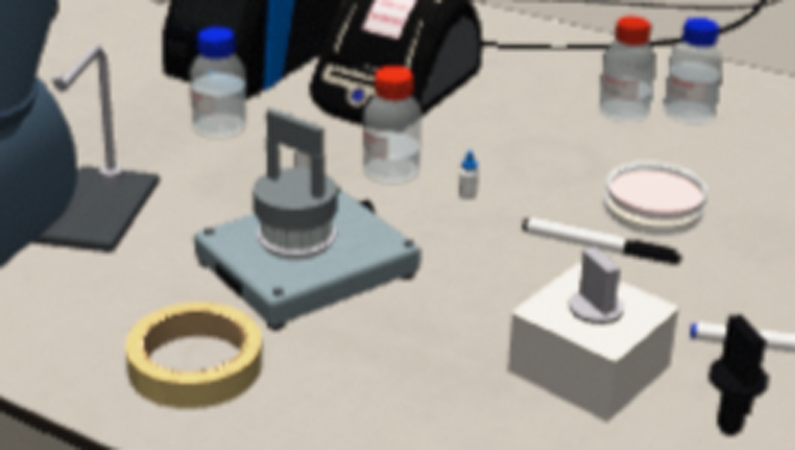

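The crops confirm it: the steel spindle stands in the white holder (top crop (586,95)), and the black look-alike is at (707,95). The hook rod runs from the post top at crop (38,130) to the tip at (76,228), so it points at the robot. The cap handle spans (265..333,127).

```bash
cat > h.py <<'E'
import numpy as np,cv2
from plant import bot,camera
def ray(c,p):
    R,t=np.array(c["R"]),np.array(c["t"]).ravel()
    p=np.atleast_2d(np.array(p,float));d=np.c_[(p[:,0]-c["cx"])/c["fx"],(p[:,1]-c["cy"])/c["fy"],np.ones(len(p))]
    return -R.T@t,d@R
def plane(c,p,z):
    o,d=ray(c,p);return o+d*((z-o[2])/d[:,2])[:,None]
def proj(c,X):
    q=np.atleast_2d(X)@np.array(c["R"]).T+np.array(c["t"]).ravel()
    return np.c_[q[:,0]/q[:,2]*c["fx"]+c["cx"],q[:,1]/q[:,2]*c["fy"]+c["cy"]]
def tri(c1,p1,c2,p2):
    o1,d1=ray(c1,p1);o2,d2=ray(c2,p2);s=np.linalg.lstsq(np.c_[d1[0],-d2[0]],o2-o1,rcond=None)[0]
    a,b=o1+s[0]*d1[0],o2+s[1]*d2[0];return (a+b)/2,np.linalg.norm(a-b)
def comp(mask,seed,win=None):
    n,l=cv2.connectedComponents(mask.astype(np.uint8));k=l[seed[1],seed[0]];assert k>0
    return max(cv2.findContours((l==k).astype(np.uint8),0,1)[0],key=cv2.contourArea)[:,0,:]
E
python3 - <<'E'
from h import *
t=camera("top");s=camera("scene")
np.save("t0.npy",t["image"]);np.save("s0.npy",s["image"])
I=t["image"].astype(int);J=s["image"].astype(int)
for n,(u,v) in dict(house=(290,225),house2=(312,200),hol=(382,192),base=(240,240),roof=(302,220),handle=(300,212),tab=(395,202),rod=(219,230),bench=(260,220),collar=(390,206)).items():print(n,I[v,u])
for n,(u,v) in dict(handle=(295,196),post=(231,190),rod=(222,178),tab=(394,248),top=(380,258),hous=(280,240),bench=(350,220)).items():print("S",n,J[v,u])
hsvI=I[...,2]-I[...,0]
def rect(m,seed,z):
    c=comp(m,seed);P=plane(t,c,z)[:,:2].astype(np.float32);print(np.round(cv2.minAreaRect(P),1) if 0 else cv2.minAreaRect(P))
rect(hsvI>6,(290,225),30)
rect(I.min(2)>115,(382,192),55)
rect((I.max(2)<65),(240,240),8)
E
```

```text
house [86 94 97]
house2 [87 96 98]
hol [142 136 130]
base [50 51 53]
roof [83 84 84]
handle [35 35 35]
tab [41 41 41]
rod [111 108 111]
bench [109 104  97]
collar [105 102 103]
S handle [94 99 99]
S post [118 114 111]
S rod [130 125 120]
S tab [78 76 77]
S top [244 242 236]
S hous [157 175 179]
S bench [129 126 122]
((535.6492919921875, 17.17382049560547), (125.05243682861328, 145.18350219726562), 66.76705169677734)
((536.8159790039062, -243.15560913085938), (85.45426940917969, 89.04607391357422), 80.32695770263672)
((519.3485107421875, 231.64060974121094), (149.2354278564453, 80.42082214355469), 20.7255802154541)
```

```bash
python3 - <<'E'
import numpy as np,cv2
t=np.load("t0.npy")[:,:,::-1];s=np.load("s0.npy")[:,:,::-1]
def cr(a,u,v,w,h,k):
    o=cv2.resize(a[v:v+h,u:u+w],None,fx=k,fy=k,interpolation=cv2.INTER_NEAREST).astype(float);return np.clip(o*(255/o.max()),0,255).astype(np.uint8)
def lab(o,u,v,k,st):
    for i in range(0,o.shape[1]//k,st):cv2.line(o,(i*k,0),(i*k,6),(0,0,255),1);cv2.putText(o,str(u+i),(i*k+1,14),0,.3,(0,0,255))
    for i in range(0,o.shape[0]//k,st):cv2.line(o,(0,i*k),(6,i*k),(0,0,255),1);cv2.putText(o,str(v+i),(7,i*k+4),0,.3,(0,0,255))
    return o
M=np.zeros((600,800,3),np.uint8)
M[:300,:400]=lab(cr(t,284,200,40,30,10),284,200,10,5)
M[:300,400:]=lab(cr(t,376,188,40,30,10),376,188,10,5)
M[300:,:270]=lab(cr(s,270,185,45,50,6),270,185,6,5)
M[300:,270:540]=lab(cr(s,372,235,45,50,6),372,235,6,5)
M[300:,540:800]=lab(cr(t,208,205,52,60,5),208,205,5,5)
cv2.imwrite("pics/m.png",M)
E
```

```text
(no output)
```

View pics/m.png

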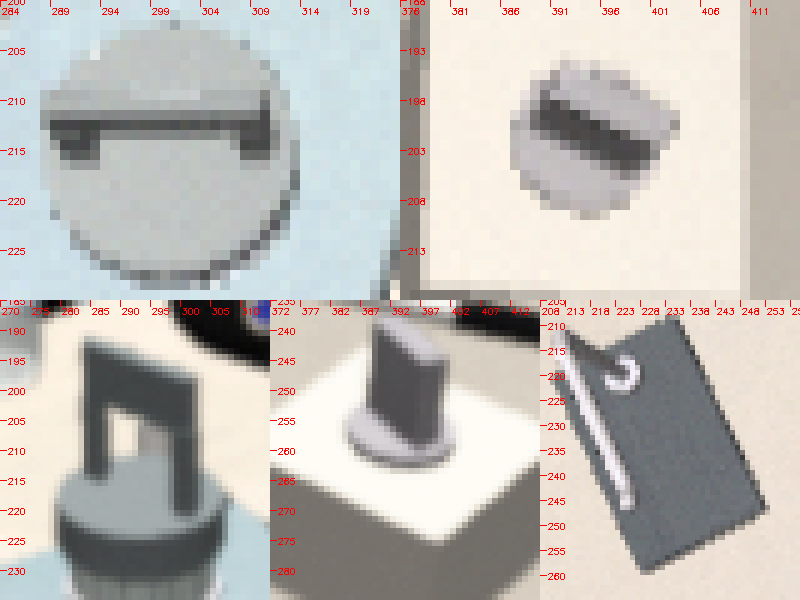

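The crops give the points I need. Cap handle top edge: top view (288.5..310.5,211), scene (284,192)-(302,198). Spindle tab front-top edge: top view (390,197.5)-(401,203). Hook tip: top view (225.5,246), scene (215,183).

```bash
python3 - <<'E'
from h import *
t=camera("top");s=camera("scene")
r=lambda n,P:print(n,np.round(P,1).tolist())
r("roofT",plane(t,[(301.2,214.4)],84))
r("handle fronttop T",plane(t,[(288.6,211.8),(310.6,211.6)],148))
r("handle fronttop S",plane(s,[(284,192.3),(302,198.5)],148))
r("legs bottoms front T (z84)",plane(t,[(289.8,216.5),(311,216)],84))
r("tab fronttop T",plane(t,[(389.8,197.8),(401,203)],101))
r("tab top left, right S",plane(s,[(389.3,238.7),(400.5,246),(402,244.5)],101))
r("collarT",plane(t,[(394.5,202.5)],61))
J=s["image"].astype(int);I=t["image"].astype(int)
# circles
c=comp((I.max(2)<118)&(np.abs(I[...,2]-I[...,0])<=30)&(I.min(2)<112)&(np.arange(640)[None]>378)&(np.arange(640)[None]<408)&(np.arange(400)[:,None]>190)&(np.arange(400)[:,None]<213),(394,203))
P=plane(t,c,61);print("collar min/max",P.min(0).round(),P.max(0).round())
# rod
for a,b in(((225.3,246),(215,182.7)),((211.5,212.5),(228.3,171))):
    X,e=tri(t,a,s,b);r("rod",X);print(e)
r("rodT z150",plane(t,[(211.5,213),(218.5,229),(223,240)],150))
r("base corners T z5",plane(t,[(235,208),(253,246),(229,259)],6))
r("proj hub centre S",proj(s,[[536,17,80]]))
c=comp((J.min(2)>205)&(np.arange(400)[:,None]>235),(380,265-2))
print(c.min(0),c.max(0),plane(s,[c[c[:,0].argmin()],c[c[:,0].argmax()],c[c[:,1].argmin()],c[c[:,1].argmax()]],55).round(1).tolist())
E
```

```text
roofT [[525.8, 19.1, 84.0]]
handle fronttop T [[523.8, 47.3, 148.0], [517.7, -8.3, 148.0]]
handle fronttop S [[522.2, 44.9, 148.0], [518.6, -9.4, 148.0]]
legs bottoms front T (z84) [[523.7, 50.4, 84.0], [518.2, -6.8, 84.0]]
tab fronttop T [[539.2, -223.8, 101.0], [521.4, -251.5, 101.0]]
tab top left, right S [[538.0, -228.0, 101.0], [523.9, -260.3, 101.0], [531.3, -260.8, 101.0]]
collarT [[532.7, -243.1, 61.0]]
collar min/max [ 514. -268.   61.] [ 558. -221.   61.]
rod [456.5, 208.0, 157.2]
3.8094463729134604
rod [545.6, 241.9, 147.5]
0.23420440651776994
rodT z150 [[543.7, 241.3, 150.0], [500.7, 225.8, 150.0], [471.8, 216.1, 150.0]]
base corners T z5 [[583.3, 214.1, 6.0], [465.7, 169.7, 6.0], [437.0, 240.2, 6.0]]
proj hub centre S [[296.9, 217.5]]
[367 243] [419 274] [[508.9, -190.7, 55.0], [569.0, -291.6, 55.0], [585.9, -203.5, 55.0], [488.6, -276.1, 55.0]]
```

Measurements agree with the given sizes:

| Item | Position (x, y) mm | Yaw (deg) |
|---|---|---|
| Cap | (525, 18.7) | about -5.5 |
| Hook seat | (491, 221) | about 20 |
| Spindle | (536.5, -243.3) | about -28 |
| Drive | – | about -23 |

Next I move above the cap.

```bash
cat > d.py <<'E'
# usage: d.py x y z yaw : remaining turn about tool z, then shift in tool axes (cm) before/after the turn
import sys,numpy as np
from scipy.spatial.transform import Rotation as Q
from plant import bot
s=bot.state();x=np.array([float(a) for a in sys.argv[1:4]]);yaw=float(sys.argv[4])
R=Q.from_euler("xyz",s["tcp_rot"],degrees=True);G=Q.from_euler("xyz",[180,0,yaw],degrees=True)
d=x-s["eef_pos"]
print("t",round(s["time_s"],2),"pos",s["eef_pos"].round(1),"rpy",s["tcp_rot"].round(1),"q1,q6",s["qpos"][[0,5]].round(),"turn",(R.inv()*G).as_rotvec(degrees=True).round(2),"before(cm)",(R.inv().apply(d)/10).round(2),"after(cm)",(G.inv().apply(d)/10).round(2),"F",s["wrist_force"].round(1),"w",round(s["gripper_width"],1),"g",round(s["grasp_force"],1))
E
python3 -m creep '[[[0,0,0,2.834,-2.5,0,5],[0,0,0,2.834,-2.5,0,5],[0,0,0,2.834,-2.5,0,5],[0,0,0,2.834,-2.5,0,5],[0,0,0,2.834,-2.5,0,5],[0,0,0,2.834,-2.5,0,5],[0,0,0,2.834,-2.5,0,5],[0,0,0,2.834,-2.5,0,5],[0,0,0,2.834,-2.5,0,5],[0,0,0,2.834,-2.5,0,5],[0,0,0,2.834,-2.5,0,5],[0,0,0,2.834,-2.5,0,5],[0,0,0,2.834,-2.5,0,5],[0,0,0,2.834,-2.5,0,5],[0,0,0,2.834,-2.5,0,5],[0,0,0,2.834,-2.5,0,5],[0,0,0,2.834,-2.5,0,5],[0,0,0,2.834,-2.5,0,5]]]' 40
python3 -m creep '[[[0,0,-6.88,0,0,0,5],[0,0,-6.88,0,0,0,5],[0,0,-6.88,0,0,0,5],[0,0,-6.88,0,0,0,5],[0,0,-6.88,0,0,0,5],[0,0,-6.88,0,0,0,5],[0,0,-6.88,0,0,0,5],[0,0,-6.88,0,0,0,5],[0,0,-6.88,0,0,0,5],[0,0,-6.88,0,0,0,5],[0,0,0,0,0,0,5],[0,0,0,0,0,0,5]]]'
python3 d.py 525 18.7 123 84.5
```

```text
time_s: 1.8
eef_pos: [525.6, 20.0, 231.4]
tcp_rot: [180.0, -0.0, 15.8]
wrist_force: [0.8, -0.1, 0.3]
gripper_width: 49.9
grasp_force: 0.0
time_s: 2.8
eef_pos: [524.9, 18.1, 231.2]
tcp_rot: [-180.0, 0.0, 84.4]
wrist_force: [-0.1, 0.4, 0.7]
gripper_width: 49.9
grasp_force: 0.0
t 2.8 pos [524.9  18.1 231.2] rpy [-180.     0.    84.4] q1,q6 [-5. 91.] turn [-0.    0.   -0.13] before(cm) [6.000e-02 1.000e-02 1.082e+01] after(cm) [6.000e-02 1.000e-02 1.082e+01] F [-0.1  0.4  0.7] w 49.9 g 0.0
```

```bash
python3 -m creep '[[[0,0,0,0.06,0,3.6,4],[0,0,0,0,0,3.6,3],[0,0,0,0,0,3.6,2],[0,0,0,0,0,0,1.5],[0,0,0,0,0,0,0],[0,0,0,0,0,0,0],[0,0,0,0,0,0,0],[0,0,0,0,0,0,0],[0,0,0,0,0,0,0],[0,0,0,0,0,0,0]]]' 40
```

```text
time_s: 3.63
eef_pos: [525.8, 18.6, 124.5]
tcp_rot: [179.9, 0.0, 84.5]
wrist_force: [0.6, -0.4, -0.3]
gripper_width: 7.1
grasp_force: 39.1
```

```bash
python3 -m creep '[[[0,0,0,0,0,-1,0],[0,0,0,0,0,-1.4,0],[0,0,0,0,0,-1.5,0],[0,0,0,0,0,-1.4,0],[0,0,0,0,0,0,0],[0,0,0,0,0,0,0]]]'
python3 d.py 420.5 195.3 177.5 110
```

```text
time_s: 4.13
eef_pos: [526.0, 18.6, 177.6]
tcp_rot: [179.8, 0.0, 84.5]
wrist_force: [0.0, -0.3, -1.1]
gripper_width: 7.3
grasp_force: 39.3
t 4.13 pos [526.   18.6 177.6] rpy [179.8   0.   84.5] q1,q6 [-5. 91.] turn [  0.16   0.04 -25.46] before(cm) [ 16.59 -12.18  -0.03] after(cm) [ 2.021e+01 -3.870e+00  1.000e-02] F [ 0.  -0.3 -1.1] w 7.3 g 39.3
```

Wrist force is -1.1 N, about the weight of the cap. I'll carry it to the front of the hook, then measure the hub and check the cap.

```bash
python3 -m creep '[[[0,0,0,2.07,-1.52,0,0],[0,0,0,2.07,-1.52,0,0],[0,0,0,2.07,-1.52,0,0],[0,0,0,2.07,-1.52,0,0],[0,0,0,2.07,-1.52,0,0],[0,0,0,2.07,-1.52,0,0],[0,0,0,2.07,-1.52,0,0],[0,0,0,2.07,-1.52,0,0],[0,0,-5.1,0,0,0,0],[0,0,-5.1,0,0,0,0],[0,0,-5.1,0,0,0,0],[0,0,-5.1,0,0,0,0],[0,0,-5.1,0,0,0,0],[0,0,0,0,0,0,0],[0,0,0,0,0,0,0]]]'
python3 - <<'E'
from h import *
t=camera("top");s=camera("scene");np.save("t1.npy",t["image"]);np.save("s1.npy",s["image"])
def cr(c,u,v,w,h,k):
    o=cv2.resize(np.ascontiguousarray(c["image"][v:v+h,u:u+w,::-1]),None,fx=k,fy=k,interpolation=cv2.INTER_NEAREST)
    o=np.clip(o*(255/o.max()),0,255).astype(np.uint8)
    for i in range(0,w,5):cv2.putText(o,str(u+i),(i*k+1,9),0,.3,(0,0,255));cv2.line(o,(i*k,0),(i*k,5),(0,0,255))
    for i in range(0,h,5):cv2.putText(o,str(v+i),(1,i*k+4),0,.3,(0,0,255))
    return o
M=np.zeros((600,800,3),np.uint8)
M[:300,:400]=cr(t,284,200,40,30,10)
M[:300,400:]=cr(s,268,205,50,38,8)[:300]
M[300:,:400]=cr(t,195,200,80,60,5)
M[300:,400:]=cr(s,180,150,80,60,5)
cv2.imwrite("pics/m2.png",M)
E
python3 d.py 491 221 177.5 110
```

```text
time_s: 5.38
eef_pos: [419.1, 194.9, 175.5]
tcp_rot: [-179.9, 0.0, 109.9]
wrist_force: [-0.3, 1.0, -1.3]
gripper_width: 7.4
grasp_force: 39.3
t 5.48 pos [419.3 195.  175.8] rpy [-179.9    0.   109.9] q1,q6 [17. 87.] turn [-0.05  0.   -0.06] before(cm) [ 0.    7.63 -0.17] after(cm) [-0.    7.63 -0.17] F [ 0.6  0.4 -1.6] w 7.2 g 39.3
```

View pics/m2.png

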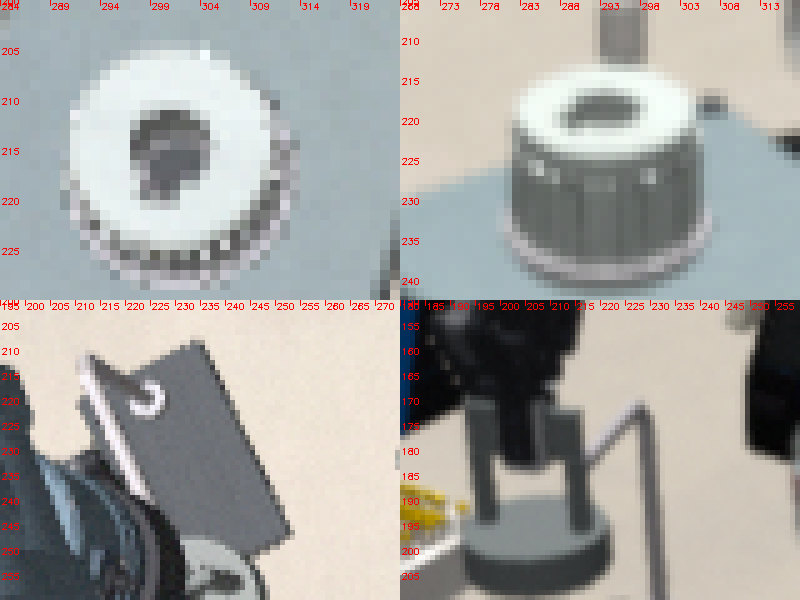

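The keyway points down-left in the top view, from (301,214) to (299,219), which matches a drive yaw of about -23. The slot is lined up in front of the tip, and the finger ends sit just above the slot edge. I'll slide it over the tip and lower.

```bash
python3 -m creep '[[[0,0,0,0,1.9,-0.15,0],[0,0,0,0,1.9,0,0],[0,0,0,0,1.9,0,0],[0,0,0,0,1.9,0,0],[0,0,0,0,0,0,0],[0,0,0,0,0,0,0]]]'
python3 -m creep '[[[0,0,0,0,0,0.8,0],[0,0,0,0,0,0.7,0],[0,0,0,0,0,0.2,0],[0,0,0,0,0,0,0],[0,0,0,0,0,0,0],[0,0,0,0,0,0,0]]]'
python3 d.py 491 221 159 110; python3 - <<'E'
from h import *
t=camera("top");s=camera("scene")
I=t["image"].astype(int);J=s["image"].astype(int)
np.save("s2.npy",s["image"])
print(I[214,293],I[218,307],J[220,283],J[212+9,300])
U,V=np.meshgrid(range(640),range(400))
for c,K,b,th in((t,I,(284,320,200,230),118),(s,J,(272,312,207,230),200)):
    m=(K.min(2)>th)&(U>b[0])&(U<b[1])&(V>b[2])&(V<b[3])
    n,l,st,ce=cv2.connectedComponentsWithStats(m.astype(np.uint8));k=1+st[1:,4].argmax();print(st[k])
    cnt=max(cv2.findContours((l==k).astype(np.uint8),0,1)[0],key=len)[:,0,:];P=plane(c,cnt,80)
    print(cv2.minEnclosingCircle(P[:,:2].astype(np.float32)),cv2.fitEllipse(P[:,:2].astype(np.float32)))
E
```

```text
time_s: 5.98
eef_pos: [491.6, 221.2, 177.3]
tcp_rot: [-180.0, 0.0, 110.0]
wrist_force: [-0.8, -0.6, -0.7]
gripper_width: 7.3
grasp_force: 39.4
time_s: 6.48
eef_pos: [490.9, 221.1, 160.9]
tcp_rot: [180.0, 0.0, 110.0]
wrist_force: [-0.0, -0.7, -1.2]
gripper_width: 7.5
grasp_force: 39.4
t 6.48 pos [490.9 221.1 160.9] rpy [180.   0. 110.] q1,q6 [17. 87.] turn [0.01 0.01 0.04] before(cm) [-0.01  0.01  0.19] after(cm) [-0.01  0.01  0.19] F [-0.  -0.7 -1.2] w 7.5 g 39.4
[136 140 140] [133 137 138] [189 196 190] [215 222 217]
[291 205  21  20 247]
((524.3174438476562, 22.359861373901367), 30.506925582885742) ((527.3836669921875, 21.261873245239258), (51.145294189453125, 54.986331939697266), 27.01286506652832)
[283 214  21  10 110]
((529.2977905273438, 23.265567779541016), 25.973648071289062) ((528.0689697265625, 22.82283592224121), (45.27302169799805, 50.233970642089844), 41.03084945678711)
```

```bash
python3 -m creep '[[[0,0,0,0,0,0.15,0],[0,0,0,0,0,0,0],[0,0,0,0,0,0,0]]]'; python3 -m creep '[[[0,0,0,0,0,0.15,0],[0,0,0,0,0,0,0],[0,0,0,0,0,0,0]]]'
```

```text
time_s: 6.83
eef_pos: [491.0, 221.1, 159.3]
tcp_rot: [-180.0, 0.0, 110.0]
wrist_force: [0.1, -0.3, -0.9]
gripper_width: 7.0
grasp_force: 39.4
time_s: 7.08
eef_pos: [491.0, 221.1, 157.6]
tcp_rot: [-180.0, 0.0, 110.0]
wrist_force: [0.3, -0.2, -0.1]
gripper_width: 7.4
grasp_force: 39.4
```

```bash
python3 -m creep '[[[0,0,0,0,0,0.1,0],[0,0,0,0,0,0,0],[0,0,0,0,0,0,0]]]'; 
```

```text
time_s: 7.33
eef_pos: [491.0, 221.1, 156.7]
tcp_rot: [-180.0, 0.0, 110.0]
wrist_force: [-0.0, -1.3, -1.0]
gripper_width: 7.3
grasp_force: 39.4
```

```bash
python3 -m creep '[[[0,0,0,0,0,0.08,0],[0,0,0,0,0,0,0],[0,0,0,0,0,0,1.2],[0,0,0,0,0,0,1.6],[0,0,0,0,0,0,2.5],[0,0,0,0,0,0,4],[0,0,0,0,0,0,4],[0,0,0,0,0,-2,4],[0,0,0,0,0,-3,4],[0,0,0,0,0,-3.5,4],[0,0,0,0,0,0,4],[0,0,0,0,0,0,4]]]'; python3 d.py 536.5 -243.3 232 62
python3 - <<'E'
from h import *
s=camera("scene")
cv2.imwrite("pics/s3.png",cv2.resize(s["image"][140:270,160:330,::-1],None,fx=4,fy=4,interpolation=2))
E
```

```text
time_s: 8.33
eef_pos: [492.9, 221.7, 243.5]
tcp_rot: [179.7, 0.0, 110.0]
wrist_force: [-0.4, -0.1, -1.0]
gripper_width: 40.2
grasp_force: 0.0
t 8.33 pos [492.9 221.7 243.5] rpy [179.7   0.  110. ] q1,q6 [17. 87.] turn [ 0.31 -0.12 48.04] before(cm) [-45.18 -11.84   1.1 ] after(cm) [-39.01  25.68   1.15] F [-0.4 -0.1 -1. ] w 40.2 g 0.0
```

View pics/s3.png

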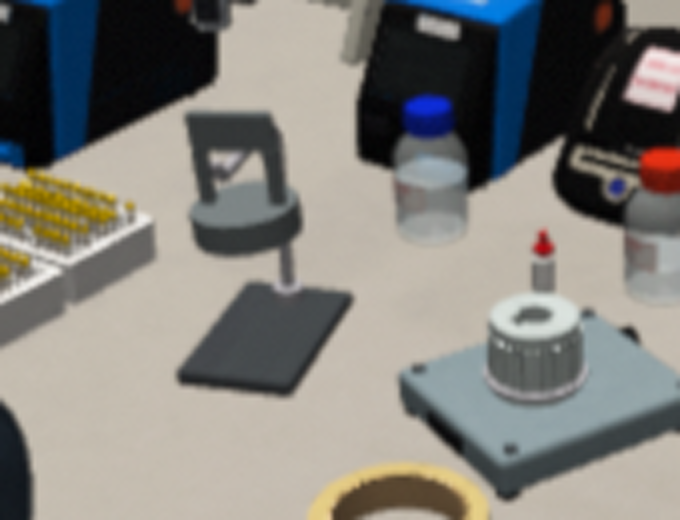

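The cap hangs on the hook, with the rod visible through the slot (crop (230,165)). I'll refine the hub measurement while moving to the spindle.

```bash
python3 -m creep '[[[0,0,0,-3.765,-0.987,0,4],[0,0,0,-3.765,-0.987,0,4],[0,0,0,-3.765,-0.987,0,4],[0,0,0,-3.765,-0.987,0,4],[0,0,0,-3.765,-0.987,0,4],[0,0,0,-3.765,-0.987,0,4],[0,0,0,-3.765,-0.987,0,4],[0,0,0,-3.765,-0.987,0,4],[0,0,0,-3.765,-0.987,0,4],[0,0,0,-3.765,-0.987,0,4],[0,0,0,-3.765,-0.987,0,4],[0,0,0,-3.765,-0.987,0,4],[0,0,6.87,0,0,0,4],[0,0,6.87,0,0,0,4],[0,0,6.87,0,0,0,4],[0,0,6.87,0,0,0,4],[0,0,6.87,0,0,0,4],[0,0,6.87,0,0,0,4],[0,0,6.87,0,0,0,4],[0,0,0,0,0,0,4]]]'; python3 d.py 536.5 -243.3 64 62
python3 - <<'E'
from h import *
t=camera("top");s=camera("scene");k=8
np.save("t3.npy",t["image"]);np.save("s3.npy",s["image"])
def up(c,u,v,w,h):
    return cv2.resize(np.ascontiguousarray(c["image"][v:v+h,u:u+w]).mean(2).astype(np.float32),None,fx=k,fy=k,interpolation=cv2.INTER_CUBIC)
def fix(P,u,v):return (P+.5)/k-.5+np.array([u,v])
from scipy.optimize import least_squares
for c,(u,v,w,h),lev in((t,(284,200,34,30),(106,110,114)),(s,(274,205,40,26),(170,185,200))):
    g=up(c,u,v,w,h)
    for th in lev:
        cs,hier=cv2.findContours((g>th).astype(np.uint8),cv2.RETR_CCOMP,cv2.CHAIN_APPROX_NONE)
        out=[]
        i=max(range(len(cs)),key=lambda i:cv2.contourArea(cs[i]))
        P=plane(c,fix(cs[i][:,0,:],u,v),80)[:,:2]
        f=least_squares(lambda q:np.hypot(*(P-q[:2]).T)-28.5,[526,20],loss="soft_l1")
        q=least_squares(lambda q:np.hypot(*(P-q[:2]).T)-q[2],[526,20,28],loss="soft_l1").x
        print(th,"outer R28.5",f.x.round(1),"free",q.round(1))
        for j in range(len(cs)):
            if hier[0][j][3]==i and cv2.contourArea(cs[j])>200:
                H=plane(c,fix(cs[j][:,0,:],u,v),80)[:,:2];m=cv2.moments(H.astype(np.float32))
                a=np.array([m["m10"],m["m01"]])/m["m00"];print("  hole area",m["m00"],"centroid",a.round(1),"ext",H.min(0).round(1),H.max(0).round(1))
E
```

```text
time_s: 10.05
eef_pos: [533.7, -243.4, 239.0]
tcp_rot: [-179.8, -0.0, 61.8]
wrist_force: [0.0, 0.3, 0.1]
gripper_width: 39.9
grasp_force: 0.0
t 10.05 pos [ 533.7 -243.4  239. ] rpy [-179.8   -0.    61.8] q1,q6 [-31.  87.] turn [-0.2  -0.01 -0.16] before(cm) [ 0.14  0.3  17.5 ] after(cm) [ 0.14  0.24 17.5 ] F [0.  0.3 0.1] w 39.9 g 0.0
106 outer R28.5 [527.7  21.9] free [527.3  22.   29.5]
  hole area 42.21936012781225 centroid [510.   44.8] ext [505.1  41.3] [516.1  48.1]
  hole area 461.29507622515666 centroid [525.8  21.5] ext [511.5   9.4] [538.6  32.6]
110 outer R28.5 [527.6  21.6] free [527.6  21.6  28.7]
  hole area 476.4950421555841 centroid [525.7  21.5] ext [511.2   9.4] [538.7  32.7]
114 outer R28.5 [527.7  21.4] free [527.8  21.4  27.9]
  hole area 494.05715185654117 centroid [525.7  21.6] ext [511.1   9.2] [538.9  32.9]
170 outer R28.5 [538.1  28.7] free [545.5  39.3  52.2]
  hole area 431.74501079760375 centroid [526.7  23.3] ext [511.5  11.3] [539.2  34.1]
185 outer R28.5 [538.6  33.4] free [546.1  40.   51.6]
  hole area 504.6721324182872 centroid [526.6  23.3] ext [510.5  10.4] [540.3  35.1]
200 outer R28.5 [529.5  23.7] free [529.2  23.7  27.1]
  hole area 600.2931220021856 centroid [526.4  23.3] ext [509.5   9.5] [541.3  36.2]
```

```bash
python3 -m creep '[[[0,0,0,0.1,0.1,3.4,4],[0,0,0,0,0,3.4,4],[0,0,0,0,0,3.4,4],[0,0,0,0,0,3.4,4],[0,0,0,0,0,2,4],[0,0,0,0,0,1.2,4],[0,0,0,0,0,0,4],[0,0,0,0,0,0,4]]]' 80; python3 d.py 536.5 -243.3 66 62
```

```text
time_s: 10.82
eef_pos: [535.1, -242.9, 72.1]
tcp_rot: [-179.9, -0.0, 62.0]
wrist_force: [-0.8, -0.6, 1.0]
gripper_width: 40.3
grasp_force: 0.0
t 10.82 pos [ 535.1 -242.9   72.1] rpy [-179.9   -0.    62. ] q1,q6 [-31.  87.] turn [-0.15 -0.    0.05] before(cm) [0.04 0.15 0.61] after(cm) [0.04 0.14 0.61] F [-0.8 -0.6  1. ] w 40.3 g 0.0
```

```bash
python3 -m creep '[[[0,0,0,0,0.12,0.55,3],[0,0,0,0,0,0,2.2],[0,0,0,0,0,0,1.8],[0,0,0,0,0,0,1.4],[0,0,0,0,0,0,0.5],[0,0,0,0,0,0,0],[0,0,0,0,0,0,0],[0,0,0,0,0,0,0],[0,0,0,0,0,0,0]]]' 80; python3 -m creep '[[[0,0,0,0,0,-0.8,0],[0,0,0,0,0,-1,0],[0,0,0,0,0,-1.5,0],[0,0,0,0,0,-2.5,0],[0,0,0,0,0,-3,0],[0,0,0,0,0,-3,0],[0,0,0,0,0,0,0],[0,0,0,0,0,0,0]]]';python3 - <<'E'
from h import *
t=camera("top");s=camera("scene");st=bot.state();print(st["eef_pos"],st["wrist_force"],st["tcp_rot"])
p=proj(s,[st["eef_pos"]+[0,0,-30]])[0].astype(int);q=proj(t,[st["eef_pos"]])[0].astype(int);print(p,q)
np.save("t4.npy",t["image"]);np.save("s4.npy",s["image"])
M=np.zeros((400,800,3),np.uint8)
for i,(c,a) in enumerate(((s,p),(t,q))):
    o=cv2.resize(np.ascontiguousarray(c["image"][a[1]-25:a[1]+25,a[0]-25:a[0]+25,::-1]),(400,400),interpolation=2);M[:,400*i:400*i+400]=np.clip(o*(255/o.max()),0,255)
cv2.imwrite("pics/k.png",M)
E
```

```text
time_s: 11.57
eef_pos: [537.7, -244.4, 68.5]
tcp_rot: [179.9, 0.0, 62.0]
wrist_force: [-1.2, 1.1, 5.8]
gripper_width: 10.8
grasp_force: 79.0
time_s: 12.23
eef_pos: [538.5, -244.8, 188.1]
tcp_rot: [179.7, 0.0, 62.0]
wrist_force: [-0.2, 0.2, -2.4]
gripper_width: 11.1
grasp_force: 78.5
[ 536.43490228 -243.65398379  184.74813949] [-0.63867658 -0.16594811 -1.83788775] [-1.79910917e+02 -2.75949149e-03  6.19573332e+01]
[397 219] [403 190]
```

View pics/k.png

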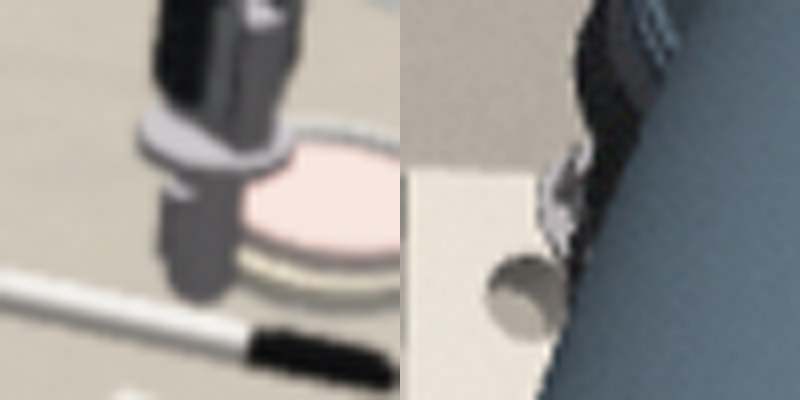

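The key is visible as a lit ledge and bulge on the left of the shaft (scene crop (178,188)), which is the tool -y side. So the spindle's yaw is the tool yaw minus 90 and no half-turn is needed. Next I refine the drive yaw and the axis offset.

```bash
python3 - <<'E'
from h import *
t=camera("top");s=camera("scene")
I=np.load("t3.npy").astype(int);J=np.load("s3.npy").astype(int)
for th in(3,6,9):
    c=comp(I[...,2]-I[...,0]>th,(290,225));print("T",cv2.minAreaRect(plane(t,c,30)[:,:2].astype(np.float32)))
k=8
def up(im,u,v,w,h):return cv2.resize(im[v:v+h,u:u+w].mean(2).astype(np.float32),None,fx=k,fy=k,interpolation=cv2.INTER_CUBIC)
for c,im,(u,v,w,h),th in((t,I,(284,200,34,30),110),(s,J,(274,205,40,26),180)):
    g=up(im,u,v,w,h);cs,hi=cv2.findContours((g>th).astype(np.uint8),cv2.RETR_CCOMP,cv2.CHAIN_APPROX_NONE)
    i=max(range(len(cs)),key=lambda i:cv2.contourArea(cs[i]))
    H=max([cs[j] for j in range(len(cs)) if hi[0][j][3]==i],key=cv2.contourArea)[:,0,:]
    P=plane(c,(H+.5)/k-.5+np.array([u,v]),80)[:,:2]
    # points of the bore circle: keep those away from keyway
    q=np.array([527.5,22.,11.25])
    for _ in range(6):
        d=P-q[:2];a=np.degrees(np.arctan2(d[:,1],d[:,0]));w_=np.abs((a-157+180)%360-180)>45
        from scipy.optimize import least_squares
        q[:2]=least_squares(lambda x:np.hypot(*(P[w_]-x).T)-11.25,q[:2]).x
    d=P-q[:2];r=np.hypot(*d.T);far=d[r>13.5];print("bore",q.round(1),"rmax",r.max().round(1),"keyway dir",np.degrees(np.arctan2(*far.mean(0)[::-1])).round(1))
e=np.array([536.4,-243.7,0]);print(proj(s,[e+[0,0,128],e+[0,0,150]]).round(1))
K=np.load("s4.npy").astype(int)
for v in(222,224,226):print(v,K[v,385:410].mean(1).round().astype(int))
E
python3 d.py 527.8 22 165 66.8
```

```text
T ((535.8051147460938, 16.2947998046875), (127.12464904785156, 148.9334259033203), 66.5146255493164)
T ((536.3871459960938, 16.609954833984375), (125.66593170166016, 148.2630157470703), 66.69735717773438)
T ((536.204345703125, 17.48120880126953), (123.23338317871094, 143.5848388671875), 66.76844024658203)
bore [527.3  21.   11.2] rmax 17.0 keyway dir 158.4
bore [528.3  22.7  11.2] rmax 17.5 keyway dir 164.9
[[396.8 230.6]
 [397.8 221.9]]
222 [194 194 195 193 192 187 155  88  79  85  85  85  86  86  85  84  89 119
 164 195 211 223 228 229 229]
224 [193 193 192 193 193 183 141  85  76  83  84  84  86  87  87  85  97 124
 122 119 125 136 151 166 190]
226 [193 193 193 193 193 189 165 118  84  81  82  85  88  87  85  88 126 189
 202 200 177 156 150 134 127]
t 12.43 pos [ 535.8 -243.3  183.7] rpy [-179.8   -0.    62. ] q1,q6 [-31.  87.] turn [-0.21 -0.01 -4.85] before(cm) [ 23.04 -13.18   1.92] after(cm) [ 24.07 -11.19   1.87] F [ 0.8 -0.4 -2.1] w 11.0 g 78.5
```

```bash
python3 -m creep '[[[0,0,0,2.88,-1.65,0,0],[0,0,0,2.88,-1.65,0,0],[0,0,0,2.88,-1.65,0,0],[0,0,0,2.88,-1.65,0,0],[0,0,0,2.88,-1.65,0,0],[0,0,0,2.88,-1.65,0,0],[0,0,0,2.88,-1.65,0,0],[0,0,0,2.88,-1.65,0,0],[0,0,-5,0,0,0.9,0],[0,0,0,0,0,0.9,0],[0,0,0,0,0,0,0],[0,0,0,0,0,0,0],[0,0,0,0,0,0,0]]]'; python3 - <<'E'
from h import *
s=camera("scene");t=camera("top");st=bot.state();print(st["eef_pos"],st["tcp_rot"])
M=np.zeros((400,800,3),np.uint8);e=st["eef_pos"]
for i,c in enumerate((s,t)):
    a=proj(c,[[528,22,95]])[0].round().astype(int);print(a,proj(c,[e-[0,0,56],[528,22,80]]).round(1).tolist())
    o=cv2.resize(np.ascontiguousarray(c["image"][a[1]-25:a[1]+25,a[0]-25:a[0]+25,::-1]),(400,400),interpolation=2);M[:,400*i:400*i+400]=np.clip(o*(255/o.max()),0,255)
cv2.imwrite("pics/k2.png",M)
E
python3 d.py 527.8 22 140 67
```

```text
time_s: 13.52
eef_pos: [528.6, 20.4, 167.0]
tcp_rot: [-179.9, 0.0, 66.8]
wrist_force: [0.2, 0.2, -2.0]
gripper_width: 10.7
grasp_force: 78.4
[529.13958536  20.39467427 167.63528117] [1.79981913e+02 3.33740790e-03 6.68225057e+01]
[293 213] [[294.1, 207.0], [293.4, 218.3]]
[300 213] [[299.9, 211.3], [300.2, 214.0]]
t 13.62 pos [529.1  20.4 167.6] rpy [180.    0.   66.8] q1,q6 [ -5. 109.] turn [ 0.02  0.   -0.18] before(cm) [ 0.1  -0.19  2.76] after(cm) [ 0.1  -0.19  2.76] F [ 0.1  0.1 -1.6] w 10.7 g 78.4
```

View pics/k2.png

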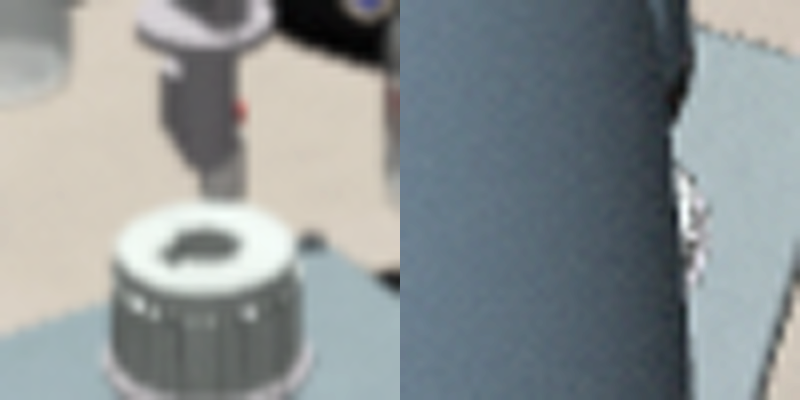

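Scene crop: the shaft is centred over the bore (206 against 208 px), and the key and keyway (170,258) are both on the left. I'll start inserting.

```bash
python3 -m creep '[[[0,0,0,0.05,-0.15,1,0],[0,0,0,0,0,1,0],[0,0,0,0,0,0.6,0],[0,0,0,0,0,0.6,0],[0,0,0,0,0,0.4,0],[0,0,0,0,0,0,0],[0,0,0,0,0,0,0]]]'; python3 d.py 527.8 22 91 67
```

```text
time_s: 14.2
eef_pos: [527.4, 21.7, 131.2]
tcp_rot: [-180.0, 0.1, 66.9]
wrist_force: [-0.2, -2.9, -2.9]
gripper_width: 10.8
grasp_force: 78.4
t 14.2 pos [527.4  21.7 131.2] rpy [-1.80e+02  1.00e-01  6.69e+01] q1,q6 [ -4. 109.] turn [-0.01  0.1  -0.07] before(cm) [0.05 0.03 4.02] after(cm) [0.04 0.02 4.02] F [-0.2 -2.9 -2.9] w 10.8 g 78.4
```

```bash
python3 -m creep '[[[0,0,0,-0.06,0.03,0.3,0],[0,0,0,0,0,0.3,0],[0,0,0,0,0,0,0],[0,0,0,0,0,0,0]]]';  python3 -m creep '[[[0,0,0,0,0,0.3,0],[0,0,0,0,0,0,0],[0,0,0,0,0,0,0]]]'
```

```text
time_s: 14.53
eef_pos: [527.7, 21.5, 125.3]
tcp_rot: [180.0, 0.0, 66.9]
wrist_force: [0.1, -3.3, -3.5]
gripper_width: 11.1
grasp_force: 78.4
time_s: 14.78
eef_pos: [527.8, 21.5, 122.3]
tcp_rot: [180.0, 0.0, 66.9]
wrist_force: [0.0, -3.2, -3.7]
gripper_width: 11.0
grasp_force: 78.3
```

```bash
python3 -m creep '[[[0,0,0,-0.09,0.04,0,0],[0,0,0,0,0,0,0],[0,0,0,0,0,0,0]]]';  python3 -m creep '[[[0,0,0,0,0,0.3,0],[0,0,0,0,0,0,0],[0,0,0,0,0,0,0]]]'; python3 -m creep '[[[0,0,0,0,0,0.3,0],[0,0,0,0,0,0,0],[0,0,0,0,0,0,0]]]'
```

```text
time_s: 15.03
eef_pos: [527.7, 21.2, 122.5]
tcp_rot: [-180.0, -0.1, 67.0]
wrist_force: [-0.1, -0.9, -1.0]
gripper_width: 11.2
grasp_force: 78.5
time_s: 15.28
eef_pos: [527.7, 21.1, 119.3]
tcp_rot: [-180.0, -0.0, 67.0]
wrist_force: [0.3, 0.4, -2.2]
gripper_width: 10.7
grasp_force: 78.6
time_s: 15.53
eef_pos: [527.6, 20.9, 116.3]
tcp_rot: [-180.0, -0.0, 67.0]
wrist_force: [-0.1, -0.1, -2.2]
gripper_width: 11.2
grasp_force: 78.6
```

```bash
python3 -m creep '[[[0,0,0,0,0,0.3,0],[0,0,0,0,0,0.3,0],[0,0,0,0,0,0,0],[0,0,0,0,0,0,0]]]';  python3 -m creep '[[[0,0,0,0,0,0.3,0],[0,0,0,0,0,0.3,0],[0,0,0,0,0,0,0],[0,0,0,0,0,0,0]]]';
```

```text
time_s: 15.87
eef_pos: [527.4, 20.8, 110.1]
tcp_rot: [-180.0, 0.0, 67.0]
wrist_force: [0.0, -0.3, -2.0]
gripper_width: 10.8
grasp_force: 78.6
time_s: 16.2
eef_pos: [528.2, 20.7, 105.0]
tcp_rot: [179.9, -0.0, 67.0]
wrist_force: [-0.6, 0.2, 3.2]
gripper_width: 10.8
grasp_force: 79.3
```

The ejector is touched at TCP z of about 105, with the key already in the keyway. Pushing on to home, expected near 92–93.

```bash
python3 -m creep '[[[0,0,0,0,0,0.3,0],[0,0,0,0,0,0.3,0],[0,0,0,0,0,0,0],[0,0,0,0,0,0,0]]]' 110;  python3 -m creep '[[[0,0,0,0,0,0.3,0],[0,0,0,0,0,0.2,0],[0,0,0,0,0,0,0],[0,0,0,0,0,0,0]]]';python3 -m creep '[[[0,0,0,0,0,0.15,0],[0,0,0,0,0,0,0],[0,0,0,0,0,0,0]]]'
```

```text
time_s: 16.53
eef_pos: [528.2, 20.7, 98.7]
tcp_rot: [180.0, -0.0, 67.0]
wrist_force: [-0.7, -0.5, 4.9]
gripper_width: 10.6
grasp_force: 109.1
time_s: 16.87
eef_pos: [528.2, 20.7, 93.9]
tcp_rot: [179.9, -0.0, 67.0]
wrist_force: [-0.3, -0.1, 6.5]
gripper_width: 10.1
grasp_force: 109.5
time_s: 17.12
eef_pos: [528.3, 20.7, 93.5]
tcp_rot: [179.9, -0.0, 67.0]
wrist_force: [-3.9, 1.1, 13.5]
gripper_width: 10.4
grasp_force: 110.6
```

```bash
python3 -m creep '[[[0,0,0,0,0,0.1,0],[0,0,0,0,0,0,0],[0,0,0,0,0,0,0],[0,0,0,0,0,0,0],[0,0,0,0,0,0,0]]]';python3 - <<'E'
from h import *
s=camera("scene");a=s["image"];print(bot.state()["wrist_force"],bot.state()["eef_pos"])
cv2.imwrite("pics/f.png",cv2.resize(a[140:265,165:345,::-1],None,fx=4,fy=4,interpolation=2))
E
```

```text
time_s: 17.53
eef_pos: [528.3, 20.7, 93.5]
tcp_rot: [179.9, -0.0, 67.0]
wrist_force: [-7.0, -0.0, 20.6]
gripper_width: 10.2
grasp_force: 111.6
[-5.99575419  0.16001138 20.97043381] [528.35760129  20.71196583  93.51528139]
```

View pics/f.png

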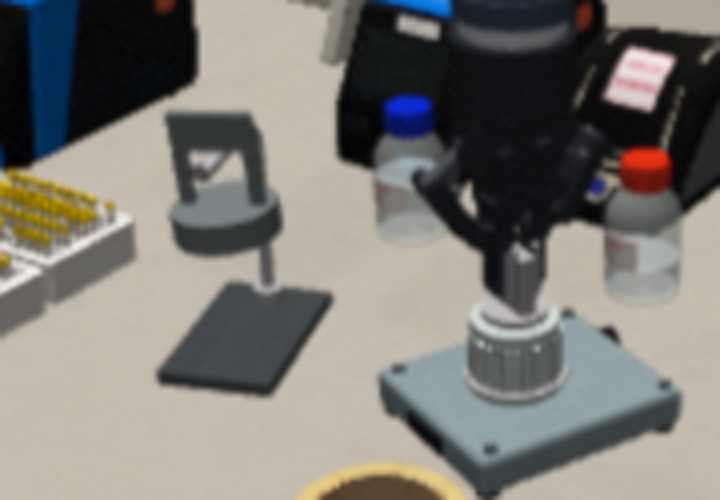

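The collar lies on the hub (crop (515,310)), there is a stable 21 N push with no further travel, and the cap still hangs on the hook. Handing in.

```bash
python3 -c "
from plant import bot
print(bot.close_job())"
```

```text
the job is handed in; nothing more can be done
None
```

I handed in the job at about 17.5 s: the dust cap hangs on the hook, and the spindle is keyed, fully home and held down with about 21 N of push and a 110 N grip; no verdict came back.

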